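Pack the tea tins into the carrier by height and wedge them tight

TASK

Pack the wooden tea carrier for a delivery: stand the four tea tins upright in it in one close row by height, the tallest against the tall end board with the hand hole, the shortest nearest the low leaning board. Then push the brown wooden wedge, thin end down, into the gap left between the shortest tin and the leaning board and press it down until the whole row is jammed tight. Do not knock the coffee cup or the sugar shaker out of place.

Things in the scene. Friction and masses are not known exactly. Their poses are not given: they have to be found in the camera images.
- tin_blue: dark blue painted tea tin with a paper label and a small brass disc on its lid, an upright cylinder 48 mm across and 106 mm high, the tallest of the four, 0.07 to 0.22 kg, loose. Origin at the centre of its underside, z up.
- tin_cream: cream painted tea tin with a paper label and a small brass disc on its lid, an upright cylinder 48 mm across and 88 mm high, second in height, 0.07 to 0.22 kg, loose. Origin at the centre of its underside, z up.
- tin_red: dark red painted tea tin with a paper label and a small brass disc on its lid, an upright cylinder 48 mm across and 70 mm high, third in height, 0.07 to 0.22 kg, loose. Origin at the centre of its underside, z up.
- tin_green: green painted tea tin with a paper label and a small brass disc on its lid, an upright cylinder 48 mm across and 52 mm high, the shortest, 0.07 to 0.22 kg, loose. Origin at the centre of its underside, z up.
- wedge: brown wooden wedge, 62 mm high, 42 mm wide (its x), loose, 0.09 kg, at first standing on its thin end. Thickness (its y) 24 mm at the underside, 40.7 mm at the top: the face at y = +12 mm is plumb, the other slopes from y = -12 mm below to -28.7 mm at the top. Origin on the underside, midway between the faces there, z up. In use its axes are parallel to the carrier's.
- carrier: pale wooden open carrier, fixed, 78 mm wide (its x), 249 mm long (its y); origin on its underside, on the mid-line, z up. Floor at z = 8 mm; low side rails 62 mm apart inside, tops at z = 22 mm. At +y a plumb board 99 mm high with a hand hole, inner face at y = +112 mm: tins packed tight stand at y = +88, +40, -8, -56 mm, x = 0. At -y the low leaning board.
- carrier_stop (a point): middle of the foot of the tall hand-hole board's inner face, at floor level: the tallest tin stands against it. With up to 9 mm of slack in all along the row the wedge still enters; pressing it down (5 to 20 N) then closes the gaps, and friction holds it. Axes as the carrier's.
- carrier_gap (a point): where the middle of the wedge's underside comes to rest, 16 mm above the carrier's floor (carrier y = -92 mm, z = 24 mm), when the tins are packed tight: plumb face to the shortest tin, sloped face to the leaning board. That board leans out to match: inner face at carrier y = -99.7 mm at the floor, -113.7 mm at its top, z = 60 mm. Axes as the carrier's.
- espresso_cup: green and white espresso cup, about 64 mm across and 48 mm high, loose, to be left where it is. Origin at its underside.
- sugar_shaker: glass sugar shaker with a grey top, 44 mm across and 90 mm high, loose, to be left where it is. Origin at the centre of its underside.
Not all that is in view belongs to the job. Several things have the shape of the tin_green; the one meant has the colours described above.

How it is judged:
By the outcome, as a careful person would: the job done as asked, in the order asked, and still so for the second after the job is handed in, with the robot touching nothing.
It also fails if it takes over 112 s, if anything falls off the work surface, if the arm or the gripper's body presses on something with over 40 N, if the wrist force passes 120 N, or if a joint passes its speed limit or range.

ROBOT

A 6-joint arm with a two-finger parallel gripper is mounted at the origin on a cart in front of the work surface, level with it; the furniture and walls round the work are solid. World frame = base frame: x ahead of the robot, y to its left, z up, the work surface at z = 0. Lengths are in mm, angles in rad, forces in N, time in s.
With the tool pointing down it reaches from about 325 to 850 mm from the base axis. Payload 15.5 kg.
Tool frame: the origin (TCP) lies at the very end of the fingers, on their centre line; the grasp point (between the pads) lies 19 mm behind it; z points along the fingers, y is the line along which they close (so a half turn about z gives the same grasp; the last joint's range is limited). The gripper opens to 91 mm and grips with 3 to 60 N. Pads are 32 mm wide; open, the fingers measure 118 mm over their backs; the gripper's body (76 mm by 178 mm) begins 60 mm behind the grasp point.
Start: joints at [1.058, 0.494, 1.345, -0, 1.302, -0.096], TCP at [253.59, 571.243, 213.915] pointing down, gripper open.
Joint ranges: [-2.91, 2.91], [-0.82, 2.16], [0.22, 2.67], [-1.22, 4.37], [0.12, 2.79], [-3.08, 3.08]. Speed limits (rad/s): [1.89, 1.89, 2.57, 3.01, 3.01, 3.01].

INTERFACE

Orientations are given as a rotation vector (axis times angle).
In Python, from bench import robot gives the robot as it stands.
- The arm moves only by the shell command python3 -m creep 'ROWS' [OPENING] [FORCE]. ROWS is JSON, a list of rows, each a list of 4 numbers: the shift along the tool's x, y, z in cm, then the turn about the tool's z in degrees. A call has 1 to 8 rows; each row is the pose to reach, as a shift and turn from the pose commanded when the call began, along the tool's axes at that moment; what a row does not reach only later rows make up. A row lasts 1/12 s, in which the tool goes at most 41.7 mm and 7.16 degrees, less where a joint would pass 70% of its speed; a pose out of reach is approached as far as the arm can. A call with a gripper value outside its range is refused whole. OPENING is the finger opening in cm, from 0 to 9.12, set as the call begins (- or left out, the last holds). The fingers move at their own pace and stop on an object; FORCE is the grip in N (left out, the last holds). Time passes only in rows, so rows that repeat a pose let the fingers close. It gives the time, the measured TCP pose, the force, the opening and the grip force at its end, in the units of the state.
- robot.sense(): the state, without advancing time (a new reading comes with each control period).
- robot.snapshot(name): name is "scene" or "top"; returns a dict with "image" (400x640x3 uint8, blue, green, red), "K" (3x3 intrinsics, pixels), "xyz" and "rotation" of the camera in the world. Camera axes: x right, y up, looking along -z (the intrinsics and any distortion apply to the point x, -y, -z); pixel columns grow to the right and rows downward; lengths in mm; the calibration is good to about 2 mm. A picture is of the moment at which its call begins. There is no depth.
- robot.finish_job(): hands the job in; it is judged then, once.
The state is a dict: "clock": time; "q": joint angles; "joint_vel": joint speeds; "joint_efforts": joint torques, N m; "tcp_pos": TCP position; "tool_rot": TCP orientation; "wrist_force": force on the tool from outside, world axes, zero at the start; "wrist_torque": the same for the moment, N m; "finger_gap": finger opening in mm; "gripper_force": force on a finger pad.
Only numpy, scipy, OpenCV 4.12 (cv2) and the standard library are available. Lean on these libraries where they do the work, as an engineer would, in place of code of your own. Each camera call takes 0.05 s, during which the arm holds its last target. There are 200 camera calls.

## Working session

There is one attempt and no reset: what is moved stays moved. The work goes in short steps, Python scripts to look and compute and a shell command to move; the robot and the scene stay as the last step left them, time stands still between calls to the robot, and variables do not carry over. Pictures are saved under pics/ and viewed, at most 14 in all, crops included, and the job is handed in when it is done.

```bash
ls; mkdir -p pics; python3 - <<'E'
from bench import robot
import cv2
print(robot.sense())
for n in("scene","top"):
    s=robot.snapshot(n); cv2.imwrite(f"pics/{n}0.png",s["image"]); print(n,s["K"],s["xyz"],s["rotation"],[k for k in s])
E
```

```text
pics
{'clock': 0.0, 'q': array([ 1.05751279e+00,  4.94184434e-01,  1.34614368e+00, -7.64108116e-06,
        1.30252031e+00, -9.54841684e-02]), 'joint_vel': array([-1.12812963e-03,  7.79578692e-04,  8.09103368e-06, -1.06321564e-03,
        3.13083651e-04,  4.73818232e-04]), 'joint_efforts': array([-6.75981173e-04, -8.78818917e+01, -3.81852043e+01,  7.07622268e-02,
        5.33198006e-02, -1.03371663e-04]), 'tcp_pos': array([253.38912   , 570.89815815, 213.33324985]), 'tool_rot': array([-6.51435065e-01, -3.07293227e+00,  1.88512251e-03]), 'wrist_force': array([-0.2196752 ,  0.02023944, -0.79014965]), 'wrist_torque': array([ 0.01216896, -0.01430875,  0.04349065]), 'gripper_force': 0.0, 'finger_gap': 90.80087467748902}
scene [[519.97094755   0.         326.90866459]
 [  0.         519.97094755 196.34814991]
 [  0.           0.           1.        ]] [  15.22607884 -735.77293733  756.01318736] [ 0.96823543 -0.27141354 -0.45764635] ['image', 'K', 'xyz', 'rotation']
top [[493.49778569   0.         323.37963909]
 [  0.         493.49778569 195.72397087]
 [  0.           0.           1.        ]] [ 345.91942449  223.56550151 1377.39750032] [ 0.11164035 -0.13156934 -1.54294177] ['image', 'K', 'xyz', 'rotation']
```

View pics/scene0.png

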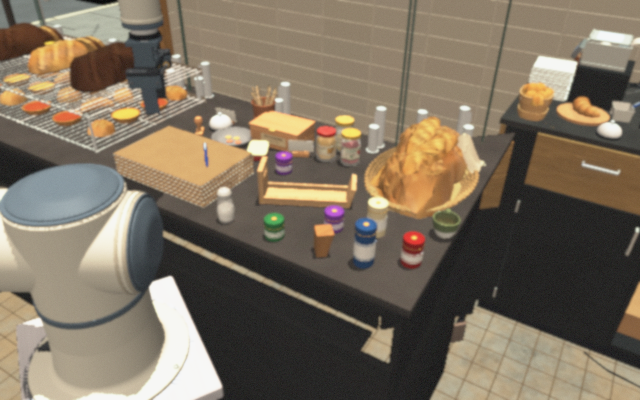

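View pics/top0.png

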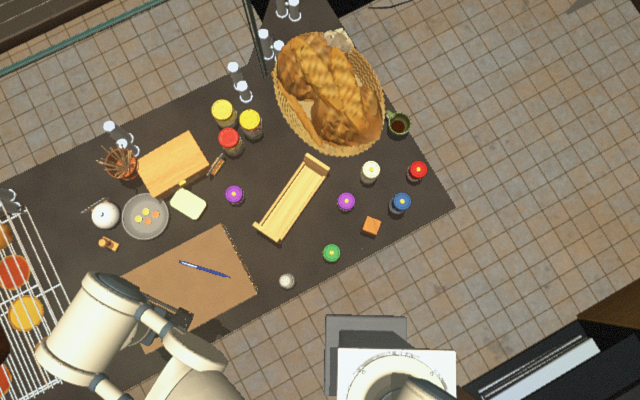

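The scene view shows the carrier at (308,190) with the tall board at its left end (263,180). Blue tin is at (365,240), cream (377,215), red (412,248), green (274,226), wedge (322,240), shaker (225,205) and cup (447,223). In the top view the carrier runs from (265,230) to (316,165), and the tins are green (331,253), blue (401,203), cream (371,172) and red (417,170), with the wedge at (371,226).

Could be mistaken for the green tin: two purple tins, top (234,195) and (346,201), and the jars at (231,142), (222,112) and (250,124). I choose the green one at top (331,253).

```bash
cat > h.py <<'E'
import numpy as np, cv2
from scipy.spatial.transform import Rotation as R
from bench import robot
def proj(s,p):
    c=R.from_rotvec(s["rotation"]).inv().apply(np.atleast_2d(p)-s["xyz"]); c=c*[1,-1,-1]
    u=(s["K"]@c.T).T; return u[:,:2]/u[:,2:]
def ray(s,uv,z):
    d=np.linalg.inv(s["K"])@np.r_[uv,1]; d=R.from_rotvec(s["rotation"]).apply(d*[1,-1,-1])
    return s["xyz"]+d*(z-s["xyz"][2])/d[2]
def hsv(s): return cv2.cvtColor(s["image"],cv2.COLOR_BGR2HSV)
def blob(s,lo,hi,near,rad=16):
    m=cv2.inRange(hsv(s),np.array(lo),np.array(hi)); k=np.zeros_like(m); cv2.circle(k,tuple(int(v) for v in near),rad,255,-1); m&=k
    c=max(cv2.findContours(m,cv2.RETR_EXTERNAL,cv2.CHAIN_APPROX_NONE)[0],key=cv2.contourArea)
    return c
E
python3 - <<'E'
from h import *
t=robot.snapshot("top"); s=robot.snapshot("scene")
H=hsv(t)
for n,p,h in (("blue",(401,203),106),("cream",(371,172),88),("red",(417,170),70),("green",(331,253),52),("wedge",(371,226),62),("cup",(398,124),48),("shaker",(287,281),90),("c_a",(316,165),60),("c_b",(265,230),99),("c_a0",(316,165),99),("c_b0",(265,230),60)):
    P=ray(t,p,h); print(n,P.round(),"scene",proj(s,P).round(),H[p[1],p[0]])
a=cv2.resize(t["image"][140:300,240:440],None,fx=4,fy=4,interpolation=cv2.INTER_CUBIC)[:600]
b=cv2.resize(s["image"][150:290,210:470],None,fx=3,fy=3,interpolation=cv2.INTER_CUBIC)
cv2.imwrite("pics/ct.png",a);cv2.imwrite("pics/cs.png",b)
E
```

```text
blue [531.   7. 106.] scene [[362. 223.]] [ 40  14 169]
cream [615.  84.  88.] scene [[374. 202.]] [ 35  35 243]
red [628. -43.  70.] scene [[411. 236.]] [ 27 160 244]
green [399. 185.  52.] scene [[272. 218.]] [ 28 151 249]
wedge [473.  80.  62.] scene [[321. 229.]] [ 16 171 238]
cup [763.   5.  48.] scene [[443. 217.]] [ 11 255  63]
shaker [324. 298.  90.] scene [[223. 189.]] [ 32  21 244]
c_a [637. 231.  60.] scene [[349. 181.]] [ 16 141 156]
c_b [453. 359.  99.] scene [[262. 163.]] [ 23 119 244]
c_a0 [628. 231.  99.] scene [[346. 169.]] [ 16 141 156]
c_b0 [456. 363.  60.] scene [[264. 175.]] [ 23 119 244]
```

View pics/ct.png

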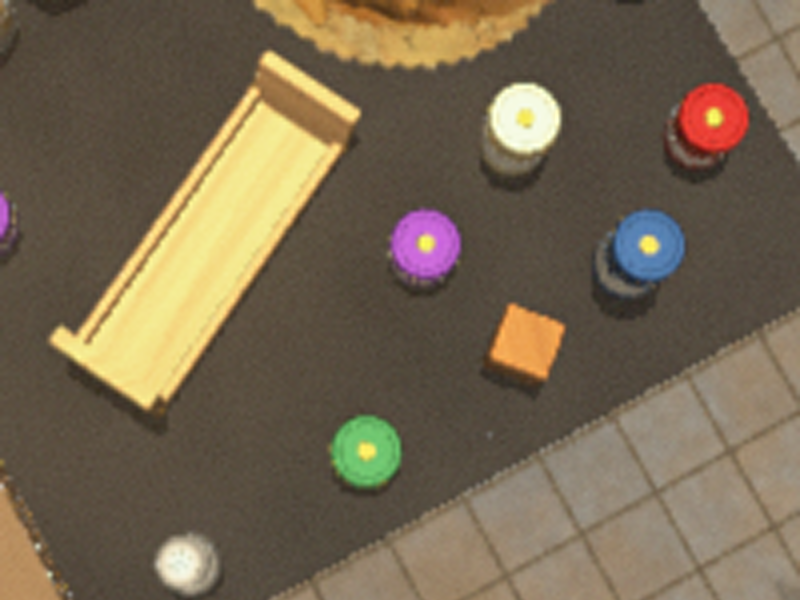

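View pics/cs.png

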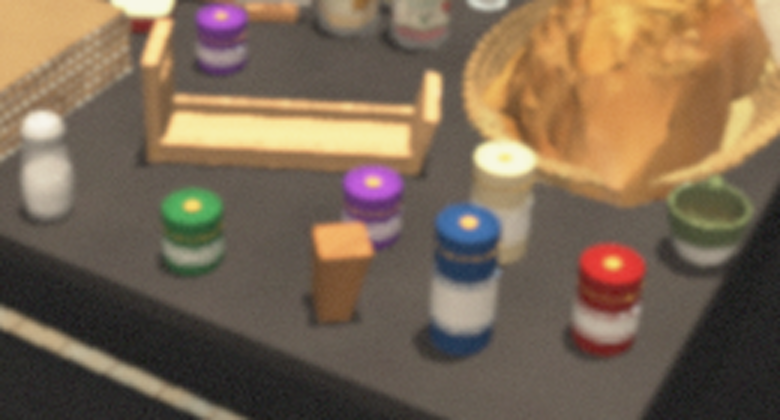

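The crops confirm the green tin at top crop (366,451) and scene crop (192,230). The only other thing of that shape nearby is purple, at (425,243). The tall board is the left/near one: scene crop (158,30), top crop (110,365). Next come measurements from both views, plus a check that the gripper body clears the bread.

```bash
cat > m.py <<'E'
from h import *
t=robot.snapshot("top"); s=robot.snapshot("scene")
def lid(v,p,lo,hi,z,rad=12):
    c=blob(v,lo,hi,p,rad); (cx,cy),r=cv2.minEnclosingCircle(c); e=c.reshape(-1,2); m=cv2.moments(c)
    return ray(v,((m['m10']/m['m00']),(m['m01']/m['m00'])),z).round(1),round(r,1),len(c)
E
python3 - <<'E'
from m import *
for n,pt,z in (("blue",(402,201),106),("cream",(371,169.5),88),("red",(418.5,169.5),70),("green",(331.5,252.8),52)):
    P=ray(t,pt,z)
    y=((18,60,150),(36,255,255)) if n!="cream" else ((18,70,150),(36,255,255))
    q=proj(s,P)[0]
    try: print(n,"disc top",lid(t,pt,*y,z,6),"scene",lid(s,q,*y,z,6),P.round(1))
    except Exception as e: print(n,P,e)
# wedge top face
c=blob(t,(5,120,150),(20,255,255),(371,226),16); r=cv2.minAreaRect(c); b=cv2.boxPoints(r)
W=np.array([ray(t,q,62) for q in b]); print("wedge",W.round(0),"centre",W.mean(0).round(1),np.linalg.norm(np.diff(W,axis=0),axis=1).round(1))
f=lambda q:np.array(q)/4+[240,140]
f=lambda q:(np.array(q)+.5)/4-.5+[240,140]
for n,z,pts in (("tall",100,[(52,341),(152,410),(65,328),(167,395)]),("lean",60,[(268,52),(359,110),(262,64),(350,128)]),("railR",22,[(335,160),(180,398)]),("railL",22,[(253,95),(82,338)])):
    P=np.array([ray(t,f(q),z)[:2] for q in pts]); print(n,P.round(0).tolist())
E
```

```text
blue disc top (array([537.6,   4.9, 106. ]), 2.2, 11) scene (array([537.4,   1.4, 106. ]), 1.6, 8) [536.6   4.2 106. ]
cream disc top (array([623.6,  84.7,  88. ]), 2.2, 12) scene (array([632.4, 104.1,  88. ]), 4.0, 16) [622.2  84.   88. ]
red disc top (array([630.8, -46.3,  70. ]), 2.1, 10) scene (array([631.7, -48.3,  70. ]), 1.6, 8) [629.5 -46.9  70. ]
green disc top (array([400.8, 184.2,  52. ]), 1.9, 10) scene (array([401.9, 180.2,  52. ]), 2.5, 12) [400.  183.8  52. ]
wedge [[464. 105.  62.]
 [502.  91.  62.]
 [489.  53.  62.]
 [451.  66.  62.]] centre [476.6  78.7  62. ] [40.1 40.7 40.1]
tall [[465.0, 391.0], [422.0, 325.0], [474.0, 383.0], [432.0, 315.0]]
lean [[671.0, 258.0], [632.0, 195.0], [662.0, 262.0], [619.0, 201.0]]
railR [[604.0, 210.0], [435.0, 312.0]]
railL [[649.0, 268.0], [475.0, 381.0]]
```

```bash
python3 - <<'E'
from m import *
yaw=np.radians(147.7); ey=np.array([np.cos(yaw),np.sin(yaw),0]); ex=np.array([ey[1],-ey[0],0]); O=np.array([546,290.8,0])
C=lambda x,y,z:O+ex*x+ey*y+np.array([0,0,z])
lines=[[(-31,112,100),(31,112,100)],[(-31,112,8),(31,112,8)],[(-39,-113.7,60),(39,-113.7,60)],[(-31,-99.7,8),(31,-99.7,8)],[(-31,112,22),(-31,-99.7,22)],[(31,112,22),(31,-99.7,22)],[(39,-99,0),(39,124,0)]]
def ov(v,x0,y0,w,h,k):
    im=cv2.resize(v["image"][y0:y0+h,x0:x0+w],None,fx=k,fy=k,interpolation=cv2.INTER_CUBIC)
    for l in lines:
        p=((proj(v,[C(*a) for a in l])-[x0,y0]+.5)*k-.5).round().astype(int); cv2.line(im,tuple(map(int,p[0])),tuple(map(int,p[1])),(0,0,255),1)
    return im
a=ov(t,245,145,95,110,5); b=ov(s,245,140,125,80,5)
cv2.imwrite("pics/ova.png",a); cv2.imwrite("pics/ovb.png",b)
# body box check for gripper at wedge place, z=141..., and green place
for n,y,z in(("wedge",-96,145),("green",-56,120)):
    print(n,proj(t,[C(i*89,y+j*38,z) for i,j in((-1,-1),(1,-1),(1,1),(-1,1))]).round().tolist())
E
```

```text
wedge [[350.0, 168.0], [292.0, 131.0], [275.0, 155.0], [334.0, 193.0]]
green [[341.0, 183.0], [284.0, 146.0], [268.0, 169.0], [325.0, 207.0]]
```

View pics/ova.png

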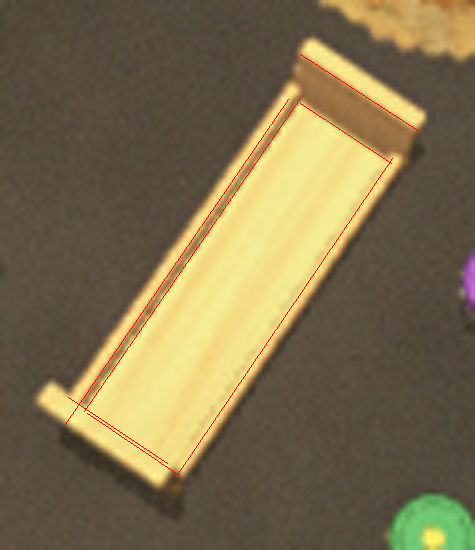

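View pics/ovb.png

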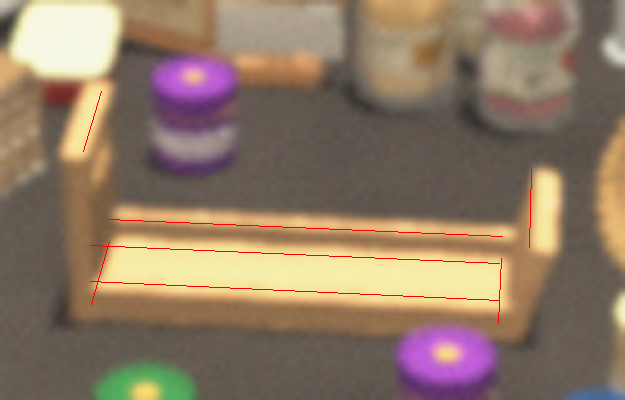

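Overlays fit to about 2 mm, with the tall board's inner edge at top crop (118,432) and the leaning board at (358,92). The carrier origin is about (545.5, 290) with +y at 147.7°. Tool x gets aligned with carrier +y. Blue goes first.

```bash
cat > g.py <<'E'
from h import *
import sys
YAW=147.7; a=np.radians(YAW); ey=np.array([np.cos(a),np.sin(a),0]); ex=np.array([ey[1],-ey[0],0]); O=np.array([545.5,290.,0])
C=lambda x,y,z:O+ex*x+ey*y+np.array([0,0,z])
T=dict(blue=(537.5,3.5),cream=(623.6,84),red=(631,-47),green=(401,182.5))
def go(P,yaw=YAW):
    st=robot.sense(); r=R.from_rotvec(st["tool_rot"]); x=r.apply([1,0,0]); y0=np.degrees(np.arctan2(x[1],x[0]))
    d=r.inv().apply(np.array(P)-st["tcp_pos"])/10
    print("clock",st["clock"].__round__(2),"at",st["tcp_pos"].round(1),"yaw",round(y0,1),"shift cm",d.round(2),"turn",round((y0-yaw+180)%360-180,1),"F",st["wrist_force"].round(1),"gap",round(st["finger_gap"],1))
E
python3 -c "
from g import *
go((*T['blue'],180)); print(C(0,84,0))"
```

```text
clock 0.4 at [253.6 571.2 213.8] yaw 156.1 shift cm [-48.99 -40.36   3.39] turn 8.4 F [ 0.2  0.2 -0.3] gap 91.1
[474.49800601 334.88559735   0.        ]
```

```bash
python3 -m creep '[[-24,-20,0,8.4],[-24,-20,0,8.4],[-24,-20,0,8.4],[-24,-20,0,8.4],[-24,-20,0,8.4],[-24,-20,0,8.4],[-24,-20,0,8.4],[-24,-20,0,8.4]]' 9.1 20; python3 -c "
from g import *
go((*T['blue'],180))"
```

```text
clock: 1.07
tcp_pos: [393.0, 287.6, 214.1]
tool_rot: [0.877, 3.016, -0.001]
wrist_force: [-0.1, 1.0, 0.2]
finger_gap: 90.9
gripper_force: 0.0
clock 1.07 at [393.  287.6 214.1] yaw 147.6 shift cm [-27.43 -16.24   3.43] turn -0.1 F [-0.1  1.   0.2] gap 90.9
```

```bash
python3 -m creep '[[-27.4,-16.2,3.4,0],[-27.4,-16.2,3.4,0],[-27.4,-16.2,3.4,0],[-27.4,-16.2,3.4,0],[-27.4,-16.2,3.4,0],[-27.4,-16.2,3.4,0],[-27.4,-16.2,3.4,0],[-27.4,-16.2,3.4,0]]'; python3 -c "
from g import *
go((*T['blue'],55))"
```

```text
clock: 1.73
tcp_pos: [537.9, 4.3, 179.7]
tool_rot: [0.877, 3.016, -0.0]
wrist_force: [-0.4, 1.2, -0.2]
finger_gap: 90.8
gripper_force: 0.0
clock 1.73 at [537.9   4.3 179.7] yaw 147.6 shift cm [ 0.   -0.09 12.47] turn -0.1 F [-0.4  1.2 -0.2] gap 90.8
```

```bash
python3 -m creep '[[0,-0.1,12.4,0],[0,-0.1,12.4,0],[0,-0.1,12.4,0],[0,-0.1,12.4,0],[0,-0.1,12.4,0],[0,-0.1,12.4,0]]' ; python3 -m creep '[[0,0,0,0],[0,0,0,0],[0,0,0,0],[0,0,0,0],[0,0,0,0],[0,0,0,0],[0,0,0,0],[0,0,0,0]]' 3 20; python3 -m creep '[[0,0,-2,0],[0,0,-5,0],[0,0,-9,0],[0,0,-13,0],[0,0,-13,0]]'; python3 -c "
from g import *
go(C(0,84,193))"
```

```text
clock: 2.23
tcp_pos: [537.1, 6.8, 57.7]
tool_rot: [0.874, 3.016, 0.0]
wrist_force: [0.2, -0.2, -0.3]
finger_gap: 91.0
gripper_force: 0.0
clock: 2.9
tcp_pos: [536.2, 6.8, 56.0]
tool_rot: [0.875, 3.017, -0.0]
wrist_force: [-0.6, -0.9, 4.0]
finger_gap: 47.8
gripper_force: 20.0
clock: 3.32
tcp_pos: [539.2, 6.5, 192.6]
tool_rot: [0.872, 3.009, 0.003]
wrist_force: [2.3, 0.6, -0.2]
finger_gap: 47.8
gripper_force: 20.0
clock 3.32 at [539.2   6.5 192.6] yaw 147.7 shift cm [23.03 24.28 -0.13] turn -0.0 F [ 2.3  0.6 -0.2] gap 47.8
```

```bash
python3 -m creep '[[23,24.3,0,0],[23,24.3,0,0],[23,24.3,0,0],[23,24.3,0,0],[23,24.3,0,0],[23,24.3,0,0],[23,24.3,0,0],[23,24.3,0,0]]'; python3 -m creep '[[0,0,0,0],[0,0,0,0],[0,0,0,0]]'; python3 -c "
from g import *
go(C(0,84,66))"
```

```text
clock: 3.98
tcp_pos: [471.0, 335.8, 185.8]
tool_rot: [-0.875, -3.017, 0.0]
wrist_force: [1.3, -0.7, -1.2]
finger_gap: 48.1
gripper_force: 20.0
clock: 4.23
tcp_pos: [471.7, 333.8, 185.6]
tool_rot: [-0.873, -3.017, 0.001]
wrist_force: [0.5, -0.8, -1.6]
finger_gap: 47.8
gripper_force: 20.0
clock 4.23 at [471.7 333.8 185.6] yaw 147.7 shift cm [-0.18  0.26 11.95] turn 0.0 F [ 0.5 -0.8 -1.6] gap 47.8
```

```bash
python3 -m creep '[[-0.3,0.2,4,0],[-0.3,0.2,8,0],[-0.3,0.2,11,0],[-0.3,0.2,11,0],[-0.3,0.2,11,0]]';  python3 -c "
from g import *
go(C(0,84,66)); v=robot.snapshot('scene'); cv2.imwrite('pics/b1.png',cv2.resize(v['image'][100:240,200:400],None,fx=4,fy=4))"
```

```text
clock: 4.65
tcp_pos: [475.4, 332.3, 74.5]
tool_rot: [-0.877, -3.014, 0.003]
wrist_force: [-0.3, -0.6, -0.7]
finger_gap: 47.5
gripper_force: 19.9
clock 4.65 at [475.4 332.3  74.5] yaw 147.6 shift cm [0.21 0.18 0.85] turn -0.1 F [-0.3 -0.6 -0.7] gap 47.5
```

View pics/b1.png

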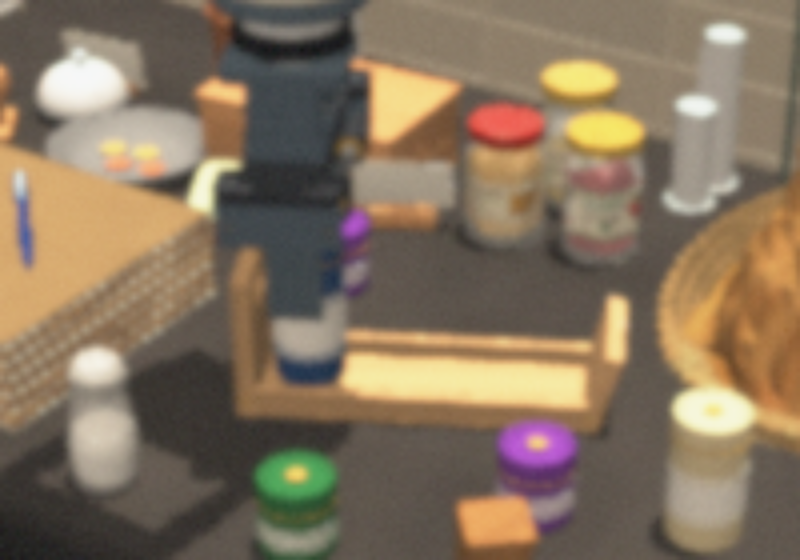

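The blue tin hangs just above the carrier floor at crop (308,365), between the rails and next to the tall board. I lower it, then nudge toward the board.

```bash
python3 -m creep '[[0,0.1,0.6,0],[0,0.1,1.0,0],[0,0.1,1.1,0],[0,0.1,1.1,0]]'; python3 -m creep '[[0.2,0,0,0],[0.4,0,0,0],[0.6,0,0,0],[0.6,0,0,0]]';python3 -c "
from g import *
go(C(0,88,64)); print(ey)"
```

```text
clock: 5.03
tcp_pos: [476.1, 334.6, 65.0]
tool_rot: [-0.875, -3.017, 0.0]
wrist_force: [0.1, 1.0, -1.0]
finger_gap: 47.9
gripper_force: 19.9
clock: 5.37
tcp_pos: [470.6, 338.3, 65.1]
tool_rot: [-0.874, -3.017, -0.0]
wrist_force: [0.1, -1.0, -2.0]
finger_gap: 48.0
gripper_force: 19.9
clock 5.37 at [470.6 338.3  65.1] yaw 147.7 shift cm [-0.11 -0.08  0.11] turn -0.0 F [ 0.1 -1.  -2. ] gap 48.0
[-0.84526183  0.53435235  0.        ]
```

```bash
python3 -m creep '[[0.1,0,0.1,0],[0.2,0,0.1,0],[0.2,0,0.1,0]]';python3 -m creep '[[0.1,0,0,0],[0.2,0,0.1,0],[0.2,0,0.1,0]]';python3 -m creep '[[0.1,0,0,0],[0.2,0,0,0],[0.2,0,0,0]]'; python3 -c "
from g import *
go(C(0,88,64))"
```

```text
clock: 5.62
tcp_pos: [470.0, 339.5, 64.3]
tool_rot: [0.874, 3.016, 0.002]
wrist_force: [2.4, -0.4, 4.4]
finger_gap: 47.9
gripper_force: 20.0
clock: 5.87
tcp_pos: [469.8, 340.0, 64.0]
tool_rot: [0.873, 3.014, 0.002]
wrist_force: [10.8, -9.1, 12.3]
finger_gap: 47.5
gripper_force: 20.0
clock: 6.12
tcp_pos: [469.4, 340.4, 64.0]
tool_rot: [0.873, 3.012, 0.002]
wrist_force: [19.6, -18.0, 9.5]
finger_gap: 47.6
gripper_force: 20.0
clock 6.12 at [469.4 340.4  64. ] yaw 147.7 shift cm [-0.32 -0.19 -0.  ] turn -0.0 F [ 19.6 -18.    9.5] gap 47.6
```

```bash
sed -i 's/O=np.array(\[545.5,290/O=np.array([543.4,291.3/' g.py; python3 -m creep '[[-0.3,0,0,0],[-0.3,0,0,0],[-0.3,0,0,0],[-0.3,0,0,0],[-0.3,0,0,0]]' 7; python3 -m creep '[[0,0,-5,0],[0,0,-10,0],[0,0,-14,0],[0,0,-14,0],[0,0,-14,0]]' 9.1; python3 -c "
from g import *
go((*T['cream'],180),YAW-90); go((*T['cream'],180),YAW+90)"
```

```text
clock: 6.53
tcp_pos: [468.1, 339.7, 62.7]
tool_rot: [-0.874, -3.017, 0.001]
wrist_force: [-0.1, -0.5, -0.4]
finger_gap: 69.8
gripper_force: 0.0
clock: 6.95
tcp_pos: [470.1, 340.9, 207.4]
tool_rot: [0.873, 3.013, 0.008]
wrist_force: [0.4, 1.0, -0.2]
finger_gap: 91.0
gripper_force: 0.0Traceback (most recent call last):
  File "<string>", line 2, in <module>
    from g import *
  File "g.py", line 3
    YAW=147.7; a=np.radians(YAW); ey=np.array([np.cos(a),np.sin(a),0]); ex=np.array([ey[1],-ey[0],0]); O=np.array([543.4,291.3.,0])
                                                                                                                               ^
SyntaxError: invalid syntax
```

```bash
sed -i 's/291.3\./291.3/' g.py; python3 -c "
from g import *
go((*T['cream'],180),YAW-90); print(robot.sense()['q'].round(2))"
```

```text
clock 6.95 at [470.1 340.9 207.4] yaw 147.7 shift cm [-26.7  -13.52   2.74] turn 90.0 F [ 0.4  1.  -0.2] gap 91.0
[ 0.52  0.43  1.47  0.    1.23 -0.48]
```

```bash
python3 -m creep '[[-26.7,-13.5,2.7,90],[-26.7,-13.5,2.7,90],[-26.7,-13.5,2.7,90],[-26.7,-13.5,2.7,90],[-26.7,-13.5,2.7,90],[-26.7,-13.5,2.7,90],[-26.7,-13.5,2.7,90],[-26.7,-13.5,2.7,90]]';  python3 -c "
from g import *
go((*T['cream'],180),YAW-90)"
```

```text
clock: 7.62
tcp_pos: [623.9, 77.6, 174.4]
tool_rot: [2.224, 2.218, -0.002]
wrist_force: [-1.1, -0.9, -0.1]
finger_gap: 91.3
gripper_force: 0.0
clock 7.62 at [623.9  77.6 174.4] yaw 89.8 shift cm [ 0.64 -0.03 -0.57] turn 32.1 F [-1.1 -0.9 -0.1] gap 91.3
```

```bash
python3 -m creep '[[0.6,0,0,32],[0.6,0,0,32],[0.6,0,0,32],[0.6,0,0,32],[0.6,0,0,32],[0.6,0,0,32]]';  python3 -c "
from g import *
go((*T['cream'],45),YAW-90); v=robot.snapshot('top'); cv2.imwrite('pics/c1.png',cv2.resize(v['image'][80:260,240:450],None,fx=3,fy=3))"
```

```text
clock: 8.12
tcp_pos: [621.3, 88.9, 175.1]
tool_rot: [-2.745, -1.527, 0.002]
wrist_force: [0.9, 0.6, -0.1]
finger_gap: 91.2
gripper_force: 0.0
clock 8.12 at [621.3  88.9 175.1] yaw 58.2 shift cm [-0.29  0.47 13.01] turn 0.5 F [ 0.9  0.6 -0.1] gap 91.2
```

View pics/c1.png

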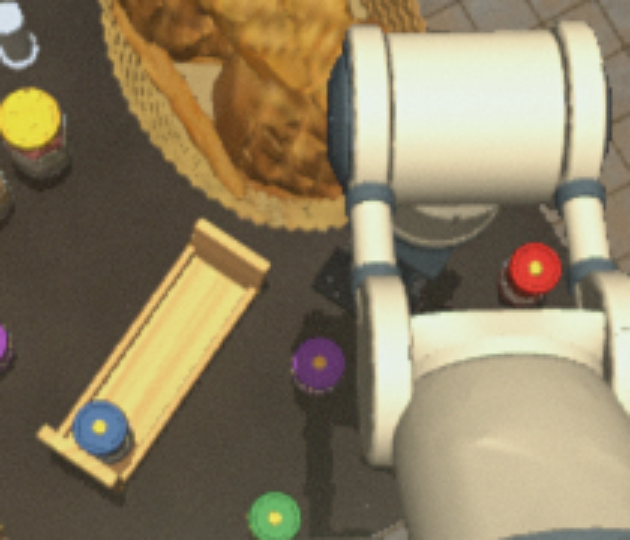

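The blue tin stands in its place at crop (100,428) and the open gripper's left end, at (330,282), clears the basket. Next I grasp the cream tin.

```bash
python3 -m creep '[[-0.2,0.4,3,0.5],[-0.2,0.4,7,0.5],[-0.2,0.4,11,0.5],[-0.2,0.4,12.9,0.5],[-0.2,0.4,12.9,0.5],[-0.2,0.4,12.9,0.5]]'; python3 -m creep '[[0,0,0,0],[0,0,0,0],[0,0,0,0],[0,0,0,0],[0,0,0,0],[0,0,0,0],[0,0,0,0],[0,0,0,0]]' 3 20; python3 -c "
from g import *
go((*T['cream'],45),YAW-90)"; python3 -m creep '[[0,0,-2,0],[0,0,-6,0],[0,0,-10,0],[0,0,-14,0],[0,0,-14,0]]';python3 -c "
from g import *
go(C(0,36,180))"
```

```text
clock: 8.67
tcp_pos: [623.6, 85.0, 46.4]
tool_rot: [-2.747, -1.522, 0.003]
wrist_force: [0.4, -0.5, 1.5]
finger_gap: 91.0
gripper_force: 0.0
clock: 9.33
tcp_pos: [624.4, 84.9, 47.1]
tool_rot: [2.749, 1.52, 0.001]
wrist_force: [-0.0, 0.3, 3.1]
finger_gap: 47.6
gripper_force: 20.0
clock 9.33 at [624.4  84.9  47.1] yaw 57.9 shift cm [-0.12 -0.02  0.21] turn 0.2 F [-0.   0.3  3.1] gap 47.6
clock: 9.75
tcp_pos: [627.7, 85.2, 194.7]
tool_rot: [2.745, 1.518, 0.015]
wrist_force: [1.6, 0.2, -0.6]
finger_gap: 47.8
gripper_force: 20.0
clock 9.75 at [627.7  85.2 194.7] yaw 57.9 shift cm [ 12.97 -21.71   1.36] turn -89.8 F [ 1.6  0.2 -0.6] gap 47.8
```

```bash
python3 -m creep '[[13,-21.7,1,-90],[13,-21.7,1,-90],[13,-21.7,1,-90],[13,-21.7,1,-90],[13,-21.7,1,-90],[13,-21.7,1,-90],[13,-21.7,1,-90],[13,-21.7,1,-90]]'; python3 -c "
from g import *
go(C(0,35,180))"
```

```text
clock: 10.42
tcp_pos: [507.8, 312.8, 176.4]
tool_rot: [-1.671, -2.66, 0.001]
wrist_force: [0.6, -1.1, -0.5]
finger_gap: 47.8
gripper_force: 20.0
clock 10.42 at [507.8 312.8 176.4] yaw 115.7 shift cm [-0.51  0.42 -0.36] turn -32.0 F [ 0.6 -1.1 -0.5] gap 47.8
```

```bash
python3 -m creep '[[-0.5,0.4,0,-32],[-0.5,0.4,0,-32],[-0.5,0.4,0,-32],[-0.5,0.4,0,-32],[-0.5,0.4,0,-32],[-0.5,0.4,0,-32],[-0.5,0.4,0,-32]]'; python3 -c "
from g import *
go(C(0,35,66))"
```

```text
clock: 11.0
tcp_pos: [515.3, 307.6, 176.7]
tool_rot: [-0.892, -3.012, 0.0]
wrist_force: [0.9, -0.3, -1.8]
finger_gap: 47.6
gripper_force: 20.0
clock 11.0 at [515.3 307.6 176.7] yaw 147.0 shift cm [ 0.25  0.13 11.07] turn -0.7 F [ 0.9 -0.3 -1.8] gap 47.6
```

```bash
python3 -m creep '[[0.2,0.1,4,-0.7],[0.2,0.1,8,-0.7],[0.2,0.1,10.8,-0.7],[0.2,0.1,10.8,-0.7],[0.2,0.1,10.8,-0.7],[0.2,0.1,10.8,-0.7]]'; python3 -c "
from g import *
go(C(0,36,56))"
```

```text
clock: 11.5
tcp_pos: [515.1, 309.9, 70.5]
tool_rot: [0.871, 3.017, 0.002]
wrist_force: [-0.2, 0.3, -0.7]
finger_gap: 47.8
gripper_force: 20.0
clock 11.5 at [515.1 309.9  70.5] yaw 147.8 shift cm [ 0.21 -0.06  1.45] turn 0.1 F [-0.2  0.3 -0.7] gap 47.8
```

```bash
python3 -m creep '[[0.1,-0.1,0.7,0],[0.1,-0.1,1.4,0],[0.1,-0.1,1.5,0],[0.1,-0.1,1.5,0]]'; python3 -m creep '[[0.2,0,0.1,0],[0.4,0,0.1,0],[0.4,0,0.1,0]]'; python3 -m creep '[[0.1,0,0,0],[0.2,0,0,0],[0.2,0,0,0]]'; python3 -c "
from g import *
go(C(0,40,56))"
```

```text
clock: 11.83
tcp_pos: [513.7, 309.8, 54.8]
tool_rot: [0.869, 3.017, 0.003]
wrist_force: [1.3, 2.1, 3.7]
finger_gap: 47.6
gripper_force: 20.0
clock: 12.08
tcp_pos: [512.3, 311.3, 54.5]
tool_rot: [0.868, 3.014, 0.003]
wrist_force: [11.3, -8.8, 8.8]
finger_gap: 47.4
gripper_force: 20.0
clock: 12.33
tcp_pos: [511.8, 311.8, 54.4]
tool_rot: [0.868, 3.012, 0.004]
wrist_force: [18.5, -14.4, 3.7]
finger_gap: 47.9
gripper_force: 20.0
clock 12.33 at [511.8 311.8  54.4] yaw 147.9 shift cm [ 0.23 -0.05 -0.16] turn 0.2 F [ 18.5 -14.4   3.7] gap 47.9
```

```bash
python3 -m creep '[[-0.2,0,0,0],[-0.2,0,0,0],[-0.2,0,0,0],[-0.2,0,0,0],[-0.2,0,0,0]]' 7; python3 -m creep '[[0,0,-5,0],[0,0,-10,0],[0,0,-13,0],[0,0,-13,0],[0,0,-13,0]]' 9.1; python3 -c "
from g import *
go((*T['red'],160))"
```

```text
clock: 12.75
tcp_pos: [509.2, 311.5, 52.9]
tool_rot: [-0.869, -3.019, 0.0]
wrist_force: [0.2, 0.4, 0.4]
finger_gap: 70.2
gripper_force: 0.0
clock: 13.17
tcp_pos: [510.8, 312.3, 186.2]
tool_rot: [0.868, 3.015, 0.006]
wrist_force: [-0.5, -0.1, -0.7]
finger_gap: 90.9
gripper_force: 0.0
clock 13.17 at [510.8 312.3 186.2] yaw 147.9 shift cm [-29.28 -24.04   2.59] turn 0.2 F [-0.5 -0.1 -0.7] gap 90.9
```

```bash
python3 -m creep '[[-29.3,-24,0,0],[-29.3,-24,0,0],[-29.3,-24,0,0],[-29.3,-24,0,0],[-29.3,-24,0,0],[-29.3,-24,0,0],[-29.3,-24,0,0],[-29.3,-24,0,0]]'; python3 -m creep '[[0,0,0,0],[0,0,0,0],[0,0,0,0],[0,0,0,0]]'; python3 -c "
from g import *
go((*T['red'],35))"
```

```text
clock: 13.83
tcp_pos: [615.0, -6.5, 181.7]
tool_rot: [-0.869, -3.017, 0.0]
wrist_force: [1.3, 1.5, 0.4]
finger_gap: 90.6
gripper_force: 0.0
clock: 14.17
tcp_pos: [614.8, -3.6, 182.3]
tool_rot: [-0.868, -3.018, 0.0]
wrist_force: [-0.6, -0.0, 0.9]
finger_gap: 90.9
gripper_force: 0.0
clock 14.17 at [614.8  -3.6 182.3] yaw 147.9 shift cm [-3.7  -2.81 14.72] turn 0.2 F [-0.6 -0.   0.9] gap 90.9
```

```bash
python3 -m creep '[[-3.7,-2.8,0,0],[-3.7,-2.8,0,0],[-3.7,-2.8,4,0],[-3.7,-2.8,8,0],[-3.7,-2.8,12,0],[-3.7,-2.8,14.7,0],[-3.7,-2.8,14.7,0],[-3.7,-2.8,14.7,0]]'; python3 -c "
from g import *
go((*T['red'],35))"
```

```text
clock: 14.83
tcp_pos: [631.1, -46.9, 35.4]
tool_rot: [-0.867, -3.017, 0.0]
wrist_force: [-0.0, -0.7, 0.4]
finger_gap: 90.9
gripper_force: 0.0
clock 14.83 at [631.1 -46.9  35.4] yaw 147.9 shift cm [-0.   -0.02  0.04] turn 0.2 F [-0.  -0.7  0.4] gap 90.9
```

```bash
python3 -m creep '[[0,0,0,0],[0,0,0,0],[0,0,0,0],[0,0,0,0],[0,0,0,0],[0,0,0,0],[0,0,0,0],[0,0,0,0]]' 3 20;  python3 -m creep '[[0,0,-2,0],[0,0,-6,0],[0,0,-10,0],[0,0,-14,0],[0,0,-14,0],[0,0,-14,0]]';python3 -c "
from g import *
go(C(0,-15,180))"
```

```text
clock: 15.5
tcp_pos: [632.0, -48.1, 36.2]
tool_rot: [0.87, 3.019, 0.0]
wrist_force: [-0.7, 0.2, 5.2]
finger_gap: 47.3
gripper_force: 20.0
clock: 16.0
tcp_pos: [633.1, -48.3, 178.2]
tool_rot: [0.868, 3.015, 0.001]
wrist_force: [-0.7, 0.1, -2.1]
finger_gap: 47.6
gripper_force: 20.0
clock 16.0 at [633.1 -48.3 178.2] yaw 147.9 shift cm [24.16 23.98 -0.24] turn 0.2 F [-0.7  0.1 -2.1] gap 47.6
```

```bash
python3 -m creep '[[24.2,24,0,0],[24.2,24,0,0],[24.2,24,0,0],[24.2,24,0,0],[24.2,24,0,0],[24.2,24,0,0],[24.2,24,0,0],[24.2,24,0,0]]'; python3 -m creep '[[0,0,0,0],[0,0,0,0],[0,0,0,0]]'; python3 -c "
from g import *
go(C(0,-14,56))"
```

```text
clock: 16.67
tcp_pos: [554.7, 278.1, 174.2]
tool_rot: [-0.869, -3.017, 0.003]
wrist_force: [0.7, 0.5, -1.3]
finger_gap: 47.6
gripper_force: 20.0
clock: 16.92
tcp_pos: [555.7, 276.3, 174.5]
tool_rot: [-0.868, -3.018, 0.002]
wrist_force: [1.1, -1.1, -1.2]
finger_gap: 47.9
gripper_force: 20.0
clock 16.92 at [555.7 276.3 174.5] yaw 147.9 shift cm [ 0.42  0.64 11.85] turn 0.2 F [ 1.1 -1.1 -1.2] gap 47.9
```

```bash
python3 -m creep '[[0.3,0.6,0,0.2],[0.3,0.6,4,0.2],[0.3,0.6,8,0.2],[0.3,0.6,11.8,0.2],[0.3,0.6,11.8,0.2],[0.3,0.6,11.8,0.2]]'; python3 -c "
from g import *
go(C(0,-13,44))"
```

```text
clock: 17.42
tcp_pos: [556.5, 282.2, 57.0]
tool_rot: [-0.876, -3.014, 0.003]
wrist_force: [0.6, 0.1, 0.1]
finger_gap: 48.0
gripper_force: 20.0
clock 17.42 at [556.5 282.2  57. ] yaw 147.6 shift cm [0.29 0.07 1.3 ] turn -0.1 F [0.6 0.1 0.1] gap 48.0
```

```bash
python3 -m creep '[[0.1,0.1,0.7,0],[0.1,0.1,1.4,0],[0.1,0.1,1.4,0]]'; python3 -m creep '[[0.2,0,0.1,0],[0.4,0,0.1,0],[0.4,0,0.1,0]]'; python3 -m creep '[[0.1,0,0,0],[0.2,0,0,0],[0.2,0,0,0]]'; python3 -c "
from g import *
go(C(0,-8,44))"
```

```text
clock: 17.67
tcp_pos: [557.4, 284.9, 44.6]
tool_rot: [0.875, 3.016, 0.002]
wrist_force: [0.5, 0.4, -1.5]
finger_gap: 47.8
gripper_force: 20.0
clock: 17.92
tcp_pos: [554.6, 287.0, 44.3]
tool_rot: [0.874, 3.015, 0.002]
wrist_force: [4.0, -2.6, 2.2]
finger_gap: 47.7
gripper_force: 20.0
clock: 18.17
tcp_pos: [554.7, 287.6, 44.5]
tool_rot: [0.873, 3.012, 0.003]
wrist_force: [15.5, -9.4, -2.9]
finger_gap: 47.6
gripper_force: 20.0
clock 18.17 at [554.7 287.6  44.5] yaw 147.7 shift cm [ 0.35 -0.29  0.04] turn -0.0 F [15.5 -9.4 -2.9] gap 47.6
```

```bash
python3 -m creep '[[-0.2,0,0.1,0],[-0.2,0,0.1,0],[-0.2,0,0.1,0],[-0.2,0,0.1,0],[-0.2,0,0.1,0]]' 7; python3 -m creep '[[0,0,-5,0],[0,0,-10,0],[0,0,-13,0],[0,0,-13,0],[0,0,-13,0]]' 9.1; python3 -c "
from g import *
go((*T['green'],150))"
```

```text
clock: 18.58
tcp_pos: [553.1, 286.9, 42.1]
tool_rot: [-0.875, -3.017, 0.0]
wrist_force: [-0.2, -0.4, -0.7]
finger_gap: 69.7
gripper_force: 0.0
clock: 19.0
tcp_pos: [554.7, 287.6, 175.4]
tool_rot: [0.873, 3.013, 0.006]
wrist_force: [-0.3, -0.3, -1.3]
finger_gap: 90.8
gripper_force: 0.0
clock 19.0 at [554.7 287.6 175.4] yaw 147.7 shift cm [  7.38 -17.11   2.43] turn -0.0 F [-0.3 -0.3 -1.3] gap 90.8
```

```bash
python3 -m creep '[[7.4,-17.1,0,0],[7.4,-17.1,0,0],[7.4,-17.1,0,0],[7.4,-17.1,0,0],[7.4,-17.1,0,0],[7.4,-17.1,2.4,0],[7.4,-17.1,2.4,0],[7.4,-17.1,2.4,0]]'; python3 -c "
from g import *
go((*T['green'],28)); v=robot.snapshot('scene'); w=robot.snapshot('top'); cv2.imwrite('pics/d1.png',np.hstack([cv2.resize(v['image'][130:270,200:340],None,fx=2.8,fy=2.8),cv2.resize(w['image'][140:280,240:380],None,fx=2.8,fy=2.8)]))"
```

```text
clock: 19.67
tcp_pos: [398.6, 181.7, 147.2]
tool_rot: [-0.874, -3.015, 0.002]
wrist_force: [1.1, 0.9, 0.9]
finger_gap: 91.1
gripper_force: 0.0
clock 19.67 at [398.6 181.7 147.2] yaw 147.7 shift cm [-0.19  0.22 11.92] turn -0.0 F [1.1 0.9 0.9] gap 91.1
```

View pics/d1.png

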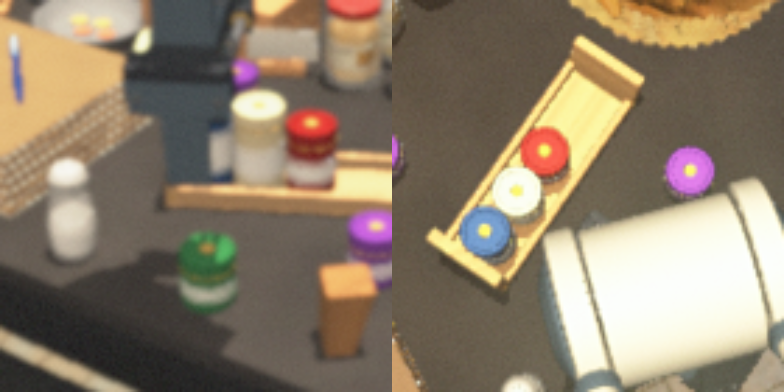

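Blue, cream and red stand in a close row, with their top-half discs at (484,231), (517,190) and (545,151). The gripper is over green, at (208,270) in the left half.

```bash
python3 -m creep '[[-0.2,0.2,4,0],[-0.2,0.2,8,0],[-0.2,0.2,11.8,0],[-0.2,0.2,11.8,0],[-0.2,0.2,11.8,0],[-0.2,0.2,11.8,0]]'; python3 -m creep '[[0,0,0,0],[0,0,0,0],[0,0,0,0],[0,0,0,0],[0,0,0,0],[0,0,0,0],[0,0,0,0],[0,0,0,0]]' 3 20; python3 -m creep '[[0,0,-2,0],[0,0,-6,0],[0,0,-10,0],[0,0,-12,0],[0,0,-12,0],[0,0,-12,0]]';python3 -c "
from g import *
go(C(0,-64,150))
t=robot.snapshot('top')
for n,p,z in (('blue',(484,231),114),('cream',(517,190),96),('red',(545,151),78)):
    q=(p[0]-392)/2.8+240,p[1]/2.8+140
    m=cv2.moments(blob(t,(18,70,150),(36,255,255),q,5)); P=ray(t,(m['m10']/m['m00'],m['m01']/m['m00']),z)-O; print(n,'carrier x,y',round(P@ex,1),round(P@ey,1))"
```

```text
clock: 20.27
tcp_pos: [403.0, 182.9, 31.5]
tool_rot: [0.874, 3.016, 0.001]
wrist_force: [0.3, 0.5, -0.1]
finger_gap: 91.1
gripper_force: 0.0
clock: 20.93
tcp_pos: [402.2, 182.6, 30.0]
tool_rot: [0.875, 3.017, 0.0]
wrist_force: [-0.8, 0.2, 6.7]
finger_gap: 47.6
gripper_force: 20.0
clock: 21.43
tcp_pos: [402.5, 182.7, 150.7]
tool_rot: [0.874, 3.015, 0.002]
wrist_force: [0.7, -0.4, -1.3]
finger_gap: 47.5
gripper_force: 20.0
clock 21.43 at [402.5 182.7 150.7] yaw 147.7 shift cm [-12.49  16.72   0.12] turn -0.0 F [ 0.7 -0.4 -1.3] gap 47.5
blue carrier x,y 2.2 85.1
cream carrier x,y 1.1 36.6
red carrier x,y 2.5 -10.5
```

```bash
sed -i 's/543.4,291.3/545.7,289.9/' g.py; python3 -m creep '[[-12.4,16.8,0,0],[-12.4,16.8,0,0],[-12.4,16.8,0,0],[-12.4,16.8,0,0],[-12.4,16.8,0,0],[-12.4,16.8,0,0],[-12.4,16.8,0,0],[-12.4,16.8,0,0]]'; python3 -c "
from g import *
go(C(1.5,-61,50)); print(C(1.5,-61,50))"
```

```text
clock: 22.15
tcp_pos: [595.4, 257.7, 147.6]
tool_rot: [-0.874, -3.014, 0.004]
wrist_force: [-0.8, 0.9, -0.5]
finger_gap: 47.4
gripper_force: 20.0
clock 22.15 at [595.4 257.7 147.6] yaw 147.7 shift cm [-0.2   0.25  9.76] turn -0.0 F [-0.8  0.9 -0.5] gap 47.4
[598.06250035 258.57239944  50.        ]
```

```bash
python3 -m creep '[[-0.2,0.2,3,0],[-0.2,0.2,7,0],[-0.2,0.2,9.7,0],[-0.2,0.2,9.7,0],[-0.2,0.2,9.7,0]]'; python3 -m creep '[[0,0.0,0.6,0],[0,0,1.2,0],[0,0,1.2,0],[0,0,1.2,0]]'; python3 -c "
from g import *
go(C(1.5,-56,38))"
```

```text
clock: 22.57
tcp_pos: [597.5, 258.1, 52.0]
tool_rot: [-0.874, -3.014, 0.004]
wrist_force: [0.1, 0.1, -0.5]
finger_gap: 47.7
gripper_force: 20.0
clock: 22.9
tcp_pos: [599.7, 258.8, 41.6]
tool_rot: [0.875, 3.017, 0.001]
wrist_force: [-0.3, -0.7, -1.1]
finger_gap: 47.6
gripper_force: 20.0
clock 22.9 at [599.7 258.8  41.6] yaw 147.7 shift cm [ 0.62 -0.11  0.36] turn -0.0 F [-0.3 -0.7 -1.1] gap 47.6
```

```bash
python3 -m creep '[[0.1,0,0.3,0],[0.3,0,0.3,0],[0.5,0,0.3,0],[0.5,0,0.3,0]]'; python3 -m creep '[[0.2,0,0.1,0],[0.3,0,0.1,0],[0.3,0,0.1,0],[0.3,0,0.1,0]]';  python3 -c "
from g import *
go(C(1.5,-56,38))"
```

```text
clock: 23.23
tcp_pos: [595.8, 261.5, 38.3]
tool_rot: [0.874, 3.016, 0.001]
wrist_force: [4.7, -2.3, -2.7]
finger_gap: 47.6
gripper_force: 20.0
clock: 23.57
tcp_pos: [596.0, 262.5, 38.2]
tool_rot: [0.873, 3.011, 0.003]
wrist_force: [14.4, -9.7, 1.0]
finger_gap: 47.5
gripper_force: 20.0
clock 23.57 at [596.  262.5  38.2] yaw 147.7 shift cm [ 0.12 -0.22  0.02] turn -0.0 F [14.4 -9.7  1. ] gap 47.5
```

```bash
python3 -m creep '[[-0.2,0,0,0],[-0.2,0,0,0],[-0.2,0,0,0],[-0.2,0,0,0],[-0.2,0,0,0]]' 7; python3 -m creep '[[0,0,-5,0],[0,0,-10,0],[0,0,-13,0],[0,0,-13,0],[0,0,-13,0]]' 9.1; python3 -c "
from g import *
a=cv2.imread('pics/scene0.png')[218:263,303:348]; b=cv2.imread('pics/top0.png')[205:250,350:395]
cv2.imwrite('pics/w.png',np.hstack([cv2.resize(x,None,fx=8,fy=8,interpolation=cv2.INTER_CUBIC) for x in(a,b)]))"
```

```text
clock: 23.98
tcp_pos: [594.0, 262.1, 36.8]
tool_rot: [-0.874, -3.017, 0.0]
wrist_force: [-0.0, -0.4, -0.6]
finger_gap: 70.2
gripper_force: 0.0
clock: 24.4
tcp_pos: [595.9, 262.7, 170.5]
tool_rot: [0.873, 3.013, 0.005]
wrist_force: [-0.4, 0.0, -0.3]
finger_gap: 91.2
gripper_force: 0.0
```

View pics/w.png

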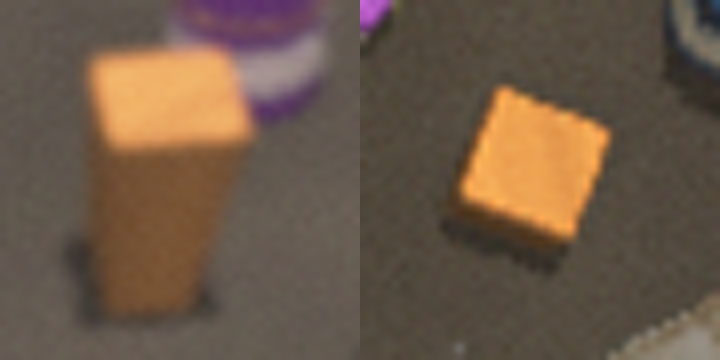

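In the left (scene) half, the wedge's right side slopes from (250,130) down to (200,300) while the left side is plumb. So its plumb face points to about 160°, and one small turn brings it to the carrier's 147.7°. In the right (top) half the top face is centred at (535,163).

```bash
python3 -c "
from g import *
go((474.4,79.5,150),160.2)"
```

```text
clock 24.4 at [595.9 262.7 170.5] yaw 147.7 shift cm [  0.48 -21.99   1.94] turn -12.5 F [-0.4  0.  -0.3] gap 91.2
```

```bash
python3 -m creep '[[0.5,-22,0,-12.5],[0.5,-22,0,-12.5],[0.5,-22,0,-12.5],[0.5,-22,0,-12.5],[0.5,-22,0,-12.5],[0.5,-22,2,-12.5],[0.5,-22,2,-12.5],[0.5,-22,2,-12.5]]'; python3 -c "
from g import *
go((474.4,79.5,44),160.2)
t=robot.snapshot('top'); s=robot.snapshot('scene')
c=blob(s,(5,110,150),(20,255,255),(324,229),14); m=cv2.moments(c);print(m['m00'],ray(s,(m['m10']/m['m00'],m['m01']/m['m00']),62))
cv2.imwrite('pics/e1.png',np.hstack([cv2.resize(s['image'][160:270,230:350],None,fx=3.3,fy=3.3),cv2.resize(t['image'][140:250,240:360],None,fx=3.3,fy=3.3)]))"
```

```text
clock: 25.07
tcp_pos: [471.6, 78.6, 146.1]
tool_rot: [-0.543, -3.092, 0.001]
wrist_force: [1.2, -0.2, 0.6]
finger_gap: 90.8
gripper_force: 0.0
clock 25.07 at [471.6  78.6 146.1] yaw 160.1 shift cm [-0.25  0.19 10.21] turn -0.1 F [ 1.2 -0.2  0.6] gap 90.8
89.5 [485.8522585   72.48577031  62.        ]
```

View pics/e1.png

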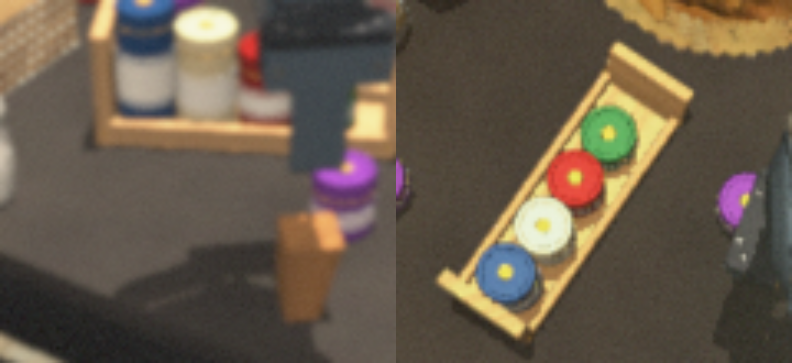

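The four tins stand in one row in height order, with top-half discs at (505,271), (542,225), (575,178) and (608,132). The wedge is undisturbed at left half (310,265). Next I grasp it.

```bash
python3 -m creep '[[-0.2,0.2,3,0],[-0.2,0.2,7,0],[-0.2,0.2,10.1,0],[-0.2,0.2,10.1,0],[-0.2,0.2,10.1,0],[-0.2,0.2,10.1,0]]'; python3 -c "
from g import *
go((474.4,79.5,44),160.2)"; python3 -m creep '[[0,0,0,0],[0,0,0,0],[0,0,0,0],[0,0,0,0],[0,0,0,0],[0,0,0,0],[0,0,0,0],[0,0,0,0]]' 3 30; python3 -c "
from g import *
go((474.4,79.5,44),160.2)"; python3 -m creep '[[0,0,-2,0],[0,0,-6,0],[0,0,-10,0],[0,0,-12,0],[0,0,-12,0],[0,0,-12,0]]';python3 -c "
from g import *
go(C(1.5,-102,170))"
```

```text
clock: 25.67
tcp_pos: [476.2, 80.5, 47.2]
tool_rot: [0.54, 3.094, 0.0]
wrist_force: [1.1, -0.1, 0.1]
finger_gap: 91.4
gripper_force: 0.0
clock 25.67 at [476.2  80.5  47.2] yaw 160.2 shift cm [ 0.13 -0.16  0.32] turn 0.0 F [ 1.1 -0.1  0.1] gap 91.4
clock: 26.33
tcp_pos: [475.0, 79.9, 45.9]
tool_rot: [-0.541, -3.095, 0.0]
wrist_force: [-0.4, 0.9, -0.0]
finger_gap: 41.7
gripper_force: 29.9
clock 26.33 at [475.   79.9  45.9] yaw 160.2 shift cm [ 0.05 -0.06  0.19] turn -0.0 F [-0.4  0.9 -0. ] gap 41.7
clock: 26.83
tcp_pos: [475.6, 80.0, 166.8]
tool_rot: [0.541, 3.092, 0.001]
wrist_force: [-0.2, -1.1, -1.5]
finger_gap: 41.7
gripper_force: 29.9
clock 26.83 at [475.6  80.  166.8] yaw 160.2 shift cm [-9.47 20.07 -0.29] turn 12.5 F [-0.2 -1.1 -1.5] gap 41.7
```

```bash
python3 -m creep '[[-9.5,20.1,0,12.5],[-9.5,20.1,0,12.5],[-9.5,20.1,0,12.5],[-9.5,20.1,0,12.5],[-9.5,20.1,0,12.5],[-9.5,20.1,0,12.5],[-9.5,20.1,0,12.5],[-9.5,20.1,0,12.5]]'; python3 -m creep '[[0,0,0,0],[0,0,0,0],[0,0,0,0]]'; python3 -c "
from g import *
go(C(1.5,-102,116))
t=robot.snapshot('top'); s=robot.snapshot('scene')
cv2.imwrite('pics/f1.png',np.hstack([cv2.resize(s['image'][100:230,250:400],None,fx=2.6,fy=2.6),cv2.resize(t['image'][90:220,250:400],None,fx=2.6,fy=2.6)]))"
```

```text
clock: 27.5
tcp_pos: [631.9, 237.0, 163.4]
tool_rot: [-0.873, -3.015, 0.003]
wrist_force: [-0.4, -1.0, -1.6]
finger_gap: 41.7
gripper_force: 29.9
clock: 27.75
tcp_pos: [632.0, 236.0, 165.8]
tool_rot: [-0.876, -3.016, 0.001]
wrist_force: [0.3, 0.8, -1.3]
finger_gap: 41.9
gripper_force: 29.9
clock 27.75 at [632.  236.  165.8] yaw 147.6 shift cm [-0.03  0.1   4.98] turn -0.1 F [ 0.3  0.8 -1.3] gap 41.9
```

View pics/f1.png

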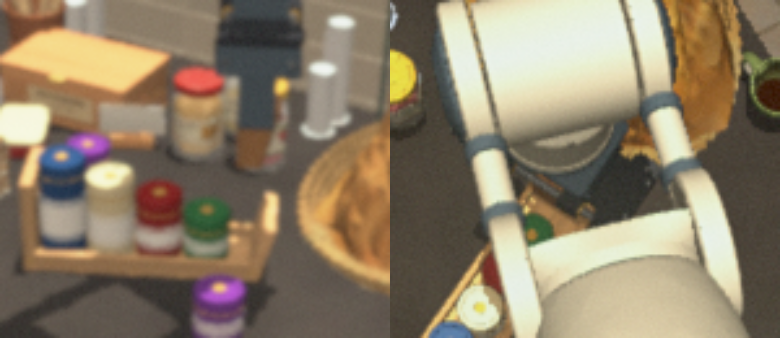

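The wedge hangs upright over the gap, its foot at left-half (248,165). The gripper clears the bread, and the row is undisturbed.

```bash
python3 -m creep '[[0,0.1,3,0],[0,0.1,5.2,0],[0,0.1,5.2,0],[0,0.1,5.2,0],[0,0.1,5.2,0]]';  python3 -c "
from g import *
go(C(1.5,-102,100))"; python3 -m creep '[[0,0,0.5,0],[0,0,1,0],[0,0,1.4,0],[0,0,1.4,0],[0,0,1.4,0]]';  python3 -c "
from g import *
go(C(1.5,-102,100))"
```

```text
clock: 28.27
tcp_pos: [633.8, 237.7, 115.3]
tool_rot: [0.875, 3.016, 0.001]
wrist_force: [-0.8, -0.4, -0.8]
finger_gap: 41.9
gripper_force: 29.9
clock 28.27 at [633.8 237.7 115.3] yaw 147.7 shift cm [ 0.04 -0.14  1.53] turn -0.0 F [-0.8 -0.4 -0.8] gap 41.9
clock: 28.68
tcp_pos: [633.0, 237.6, 99.8]
tool_rot: [-0.875, -3.017, 0.0]
wrist_force: [-0.3, 0.1, -0.1]
finger_gap: 41.8
gripper_force: 29.9
clock 28.68 at [633.  237.6  99.8] yaw 147.7 shift cm [-0.03 -0.1  -0.02] turn -0.0 F [-0.3  0.1 -0.1] gap 41.8
```

```bash
python3 -m creep '[[0.1,0,0.5,0],[0.2,0,1,0],[0.2,0,1.2,0],[0.2,0,1.2,0]]';  python3 -m creep '[[0,0,0.3,0],[0.1,0,0.6,0],[0.1,0,0.6,0]]';  python3 -c "
from g import *
go(C(1.5,-98,70))"
```

```text
clock: 29.02
tcp_pos: [631.0, 238.6, 87.1]
tool_rot: [-0.874, -3.016, 0.001]
wrist_force: [-0.3, 0.5, -0.4]
finger_gap: 41.8
gripper_force: 29.9
clock: 29.27
tcp_pos: [630.2, 239.2, 81.3]
tool_rot: [-0.875, -3.017, 0.001]
wrist_force: [-0.3, 0.5, -1.5]
finger_gap: 41.8
gripper_force: 29.9
clock 29.27 at [630.2 239.2  81.3] yaw 147.7 shift cm [ 0.05 -0.08  1.13] turn -0.0 F [-0.3  0.5 -1.5] gap 41.8
```

```bash
python3 -m creep '[[0,0,0.3,0],[0,0,0.6,0],[0,0,0.6,0]]';  python3 -m creep '[[0,0,0.2,0],[0,0,0.3,0],[0,0,0.3,0]]';  python3 -c "
from g import *
go(C(1.5,-98,70))"
```

```text
clock: 29.52
tcp_pos: [630.3, 239.1, 75.3]
tool_rot: [-0.875, -3.017, 0.001]
wrist_force: [0.2, 0.2, -1.3]
finger_gap: 42.0
gripper_force: 29.9
clock: 29.77
tcp_pos: [630.5, 239.2, 72.7]
tool_rot: [-0.875, -3.017, 0.0]
wrist_force: [-0.0, -0.3, -1.3]
finger_gap: 42.0
gripper_force: 29.9
clock 29.77 at [630.5 239.2  72.7] yaw 147.7 shift cm [ 0.08 -0.1   0.27] turn -0.0 F [-0.  -0.3 -1.3] gap 42.0
```

```bash
python3 -m creep '[[0,0,0.2,0],[0,0,0.3,0],[0,0,0.3,0]]';  python3 -m creep '[[0,0,0.2,0],[0,0,0.3,0],[0,0,0.3,0]]';  python3 -c "
from g import *
go(C(1.5,-98,66))"
```

```text
clock: 30.02
tcp_pos: [630.3, 239.4, 69.8]
tool_rot: [-0.875, -3.017, -0.0]
wrist_force: [-2.6, 2.2, -1.1]
finger_gap: 41.8
gripper_force: 29.9
clock: 30.27
tcp_pos: [630.1, 239.8, 68.1]
tool_rot: [-0.875, -3.017, -0.001]
wrist_force: [-11.7, 3.6, 19.9]
finger_gap: 41.8
gripper_force: 30.1
clock 30.27 at [630.1 239.8  68.1] yaw 147.7 shift cm [ 0.01 -0.12  0.21] turn -0.0 F [-11.7   3.6  19.9] gap 41.8
```

```bash
python3 -m creep '[[0,0,0,0],[0,0,0,0],[0,0,0,0],[0,0,0,0]]' 7; python3 -m creep '[[0,0,-2,0],[0,0,-4,0],[0,0,-4,0],[0,0,-4,0]]';  python3 -m creep '[[0,0,0,0],[0,0,0,0],[0,0,0,0],[0,0,0,0],[0,0,0,0],[0,0,0,0],[0,0,0,0],[0,0,0,0]]' 0; python3 -c "
from g import *
go(C(1.5,-98,90))
s=robot.snapshot('scene')
cv2.imwrite('pics/g1.png',cv2.resize(s['image'][120:240,250:400],None,fx=4,fy=4))"
```

```text
clock: 30.6
tcp_pos: [630.8, 239.1, 66.8]
tool_rot: [0.875, 3.017, -0.0]
wrist_force: [-0.7, -0.6, 0.0]
finger_gap: 65.6
gripper_force: 0.0
clock: 30.93
tcp_pos: [631.4, 239.4, 107.8]
tool_rot: [0.874, 3.015, 0.002]
wrist_force: [0.0, 0.4, -0.3]
finger_gap: 70.1
gripper_force: 0.0
clock: 31.6
tcp_pos: [630.6, 239.3, 106.9]
tool_rot: [-0.875, -3.017, 0.0]
wrist_force: [0.5, -0.5, 0.6]
finger_gap: 19.7
gripper_force: 0.0
clock 31.6 at [630.6 239.3 106.9] yaw 147.7 shift cm [ 0.08 -0.11  1.69] turn -0.0 F [ 0.5 -0.5  0.6] gap 19.7
```

View pics/g1.png

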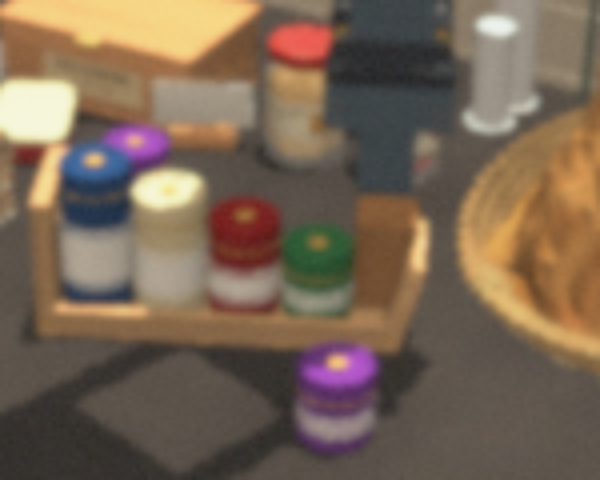

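The wedge stands in the gap at (388,250), with its plumb face at the green tin and its sloped face at the leaning board. I press it with closed fingertips.

```bash
python3 -m creep '[[0,0,0.6,0],[0,0,1.2,0],[0,0,1.7,0],[0,0,1.7,0],[0,0,1.7,0]]' 0; python3 -m creep '[[0,0,0.2,0],[0,0,0.4,0],[0,0,0.4,0]]'; python3 -m creep '[[0,0,0.1,0],[0,0,0.2,0],[0,0,0.2,0]]'
```

```text
clock: 32.07
tcp_pos: [630.3, 239.1, 89.3]
tool_rot: [-0.875, -3.016, 0.001]
wrist_force: [-1.1, 0.0, 0.7]
finger_gap: 0.6
gripper_force: 0.0
clock: 32.32
tcp_pos: [630.5, 239.2, 85.6]
tool_rot: [-0.875, -3.017, 0.0]
wrist_force: [-0.1, -0.4, 0.4]
finger_gap: 0.5
gripper_force: 0.0
clock: 32.57
tcp_pos: [630.8, 239.3, 84.7]
tool_rot: [0.875, 3.017, 0.001]
wrist_force: [-2.5, -0.3, 10.0]
finger_gap: 0.3
gripper_force: 4.8
```

```bash
python3 -m creep '[[0,0,0.1,0],[0,0,0.1,0],[0,0,0.1,0]]'; python3 -c "
from g import *
go(C(1.5,-98,84))";  python3 -m creep '[[0,0,0.1,0],[0,0,0.1,0],[0,0,0.1,0]]'
```

```text
clock: 32.82
tcp_pos: [630.9, 239.5, 84.5]
tool_rot: [0.874, 3.016, 0.001]
wrist_force: [-5.7, -0.8, 19.1]
finger_gap: 0.5
gripper_force: 10.0
clock 32.82 at [630.9 239.5  84.5] yaw 147.7 shift cm [ 0.09 -0.14  0.05] turn -0.0 F [-5.7 -0.8 19.1] gap 0.5
clock: 33.07
tcp_pos: [630.9, 239.7, 84.2]
tool_rot: [0.874, 3.016, 0.002]
wrist_force: [-10.1, -1.1, 29.1]
finger_gap: 0.6
gripper_force: 14.6
```

```bash
python3 -m creep '[[0,0,-1,0],[0,0,-5,0],[0,0,-9,0],[0,0,-12,0],[0,0,-12,0]]'; python3 -m creep '[[0,-20,0,0],[0,-20,0,0],[0,-20,0,0],[0,-20,0,0],[0,-20,0,0],[0,-20,0,0],[0,-20,0,0]]'; python3 -c "
from g import *
t=robot.snapshot('top'); s=robot.snapshot('scene')
cv2.imwrite('pics/h1.png',np.hstack([cv2.resize(s['image'][130:250,210:360],None,fx=2.6,fy=2.6),cv2.resize(t['image'][130:250,240:390],None,fx=2.6,fy=2.6)]))
for n,y,z in (('blue',88,114),('cream',40,96),('red',-8,78),('green',-56,60)):
    m=cv2.moments(blob(t,(18,70,150),(36,255,255),proj(t,C(1.5,y,z))[0],5)); P=ray(t,(m['m10']/m['m00'],m['m01']/m['m00']),z)-O; print(n,round(P@ex,1),round(P@ey,1))
go(C(0,0,0))"
```

```text
clock: 33.48
tcp_pos: [633.6, 240.1, 209.3]
tool_rot: [0.872, 3.009, 0.008]
wrist_force: [1.0, -0.5, 1.0]
finger_gap: 0.6
gripper_force: 0.0
clock: 34.07
tcp_pos: [523.2, 69.1, 202.4]
tool_rot: [0.878, 3.016, 0.0]
wrist_force: [0.4, -0.3, -0.8]
finger_gap: 0.3
gripper_force: 0.0
blue 2.1 88.0
cream 0.6 39.7
red 3.5 -7.4
green 4.2 -56.1
clock 34.17 at [524.3  70.6 202.2] yaw 147.6 shift cm [ 9.94 19.66 20.23] turn -0.1 F [0.1 0.3 0. ] gap 0.8
```

View pics/h1.png

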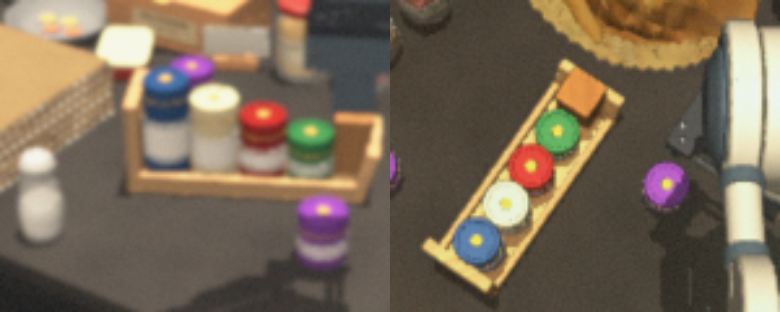

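The row is tight: blue to green measures 144 mm, which is three tin diameters. The wedge sits in the gap at right half (583,92), and the shaker at left half (40,195) is untouched.

```bash
python3 -c "
from bench import robot
print(robot.finish_job())"
```

```text
the job is handed in; nothing more can be done
None
```

I handed the job in at about 34 s: the tins stand in one close row by height, blue against the tall board, and the wedge is pressed in until it stopped moving (29 N on the last push, over the 5–20 N given); the shaker and cup were never touched.

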